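# Find the hidden crossbar and weight it down

## Task

Pull the red clamp knob straight up until it clicks out, then with the knob out press down firmly with the fingers from place to place along the slatted panel until you feel the stiff place where the hidden crossbar lies. Set the steel glue weight down upright on the slats over that crossbar, midway across the panel, so that the slats do not sink under it; do not let it drop. Let go of it, then push the knob fully back in, and leave the ink bottles and the varnish jar where they stand.

Things in the scene. Friction and masses are not known exactly. Their poses are not given: they have to be found in the camera images.
- bed: plywood gluing bed fixed to the table, 180 (x) x 400 (y, -240 to +160) x 15 mm; origin on the table top under the panel's middle; x away from the robot at yaw 0, y along the row of slats, z up. On it lies the panel in a brown frame, 160 (x) x 291 (y) mm outside, rim 12 mm wide, 44 mm above the table, flush with the face. A grey clamp block (100 x 66 mm, top at 46 mm) stands at its -y end
- panel: the panel's face: 14 pale slats edge to edge, each 134 (x) x 19 mm (y), 266 mm in all; origin in the middle of the face at rest, 44 mm above the table, axes as the bed's. Off the crossbar each slat gives on its own, 0.12 N/mm after 0.25 N preload, to a stop 9 mm deep (soft); over the crossbar it stops after 1 mm and is then stiff. A firm press is 3 N or more
- face (a point): middle of the panel's face at rest, the same point and axes as the panel's origin. The hidden crossbar, a wooden bar 36 mm wide (y), runs right across the panel in x, 1 mm under the slats; its middle may lie anywhere from y = -85 to +85 mm from here and cannot be seen
- knob_grip (a point): middle of the red pull knob's grip, a cylinder 24 mm across, from 13 mm below to 12 mm above this point, on a 12 mm stem over the clamp block; 71 mm above the table when pushed in, its underside then 9 mm over a low bezel; 198 mm from the panel's middle towards the bed's -y. It drives a steel jaw that reaches 9 mm over the frame's -y rim, up to 10 mm above the face
- knob (a joint): push-pull knob of the clamp: 0 pushed in (clamp off), 0.018 m pulled straight up (on); it snaps over past the middle and stays, about 1.5 N either way
- weight: loose round glue weight, 0.5 kg: dark steel, 50 mm across and 32 mm high, narrowing to a neck with a brass grip 30 mm across from 47 to 73 mm above its underside; origin at the centre of its underside; stands on the table left of the bed
- ink_black: loose bottle of black ink with a black cap, 42 mm across, 60 mm tall; origin at the centre of its underside; a bystander at the right
- ink_red: loose bottle of red ink with a red cap, 35 mm across, 63 mm tall; origin at the centre of its underside; a bystander at the right
- varnish_jar: loose amber jar with a tan cap, 52 mm across, 73 mm tall; origin at the centre of its underside; a bystander at the near left
- slat1 (a joint): how deep slat 1 of the face is pressed: 0 at rest, up to 0.009 m; its middle lies at y = -123.5 mm on the panel
- slat2 (a joint): how deep slat 2 of the face is pressed: 0 at rest, up to 0.009 m; its middle lies at y = -104.5 mm on the panel
- slat3 (a joint): how deep slat 3 of the face is pressed: 0 at rest, up to 0.009 m; its middle lies at y = -85.5 mm on the panel
- slat4 (a joint): how deep slat 4 of the face is pressed: 0 at rest, up to 0.009 m; its middle lies at y = -66.5 mm on the panel
- slat5 (a joint): how deep slat 5 of the face is pressed: 0 at rest, up to 0.009 m; its middle lies at y = -47.5 mm on the panel
- slat6 (a joint): how deep slat 6 of the face is pressed: 0 at rest, up to 0.009 m; its middle lies at y = -28.5 mm on the panel
- slat7 (a joint): how deep slat 7 of the face is pressed: 0 at rest, up to 0.009 m; its middle lies at y = -9.5 mm on the panel
- slat8 (a joint): how deep slat 8 of the face is pressed: 0 at rest, up to 0.009 m; its middle lies at y = +9.5 mm on the panel
- slat9 (a joint): how deep slat 9 of the face is pressed: 0 at rest, up to 0.009 m; its middle lies at y = +28.5 mm on the panel
- slat10 (a joint): how deep slat 10 of the face is pressed: 0 at rest, up to 0.009 m; its middle lies at y = +47.5 mm on the panel
- slat11 (a joint): how deep slat 11 of the face is pressed: 0 at rest, up to 0.009 m; its middle lies at y = +66.5 mm on the panel
- slat12 (a joint): how deep slat 12 of the face is pressed: 0 at rest, up to 0.009 m; its middle lies at y = +85.5 mm on the panel
- slat13 (a joint): how deep slat 13 of the face is pressed: 0 at rest, up to 0.009 m; its middle lies at y = +104.5 mm on the panel
- slat14 (a joint): how deep slat 14 of the face is pressed: 0 at rest, up to 0.009 m; its middle lies at y = +123.5 mm on the panel
There are look-alikes about, which are no part of the job. What is shaped like the weight but purple is not meant.

How it is judged:
By the outcome, as a careful person would: the job done as asked, in the order asked, and still so for the second after the job is handed in, with the robot touching nothing.
It also fails if it takes over 72 s, if anything falls off the work surface, if the arm or the gripper's body presses on something with over 40 N, if the wrist force passes 120 N, or if a joint passes its speed limit or range.

## Robot

A 6-joint arm with a two-finger parallel gripper is mounted at the origin on the work surface; the furniture and walls round the work are solid. World frame = base frame: x ahead of the robot, y to its left, z up, the work surface at z = 0. Lengths are in m, angles in degrees, forces in N, time in s.
With the tool pointing down it reaches from about 0.3 to 0.75 m from the base axis. Payload 8.5 kg.
Tool frame: the origin (TCP) lies between the finger pads; the fingertips stand env.finger_overhang ahead of it and the grasp point (between the pads) lies 2 mm behind it (env.finger_overhang is the distance from the TCP to the fingertips, in m); z points along the fingers, y is the line along which they close (so a half turn about z gives the same grasp; the last joint's range is limited). The gripper opens to 85 mm and grips with 20 to 120 N. Pads are 22 mm wide; open, the fingers measure 114 mm over their backs; the gripper's body (76 mm by 85 mm) begins 54 mm behind the grasp point. The pads swing forward as they close: fully open they stand 13 mm farther back than shut.
Start: joints at [53.612, 21.807, 74.336, -0, 83.858, -12.336], TCP at [0.224, 0.502, 0.248] pointing down, gripper open.
Joint ranges: [-178.18, 178.18], [-50.72, 133.34], [12.68, 142.11], [-81.47, 261.47], [9.98, 163.14], [-165.26, 165.26]. Speed limits (degrees/s): [136.94, 136.94, 180, 180, 180, 180].

## Interface

Orientations are given as a 3x3 rotation matrix whose columns are the frame's x, y, z axes.
In Python, from rig import env gives the robot as it stands. The module is installed in compiled form; this text tells all that it offers.
- The arm moves only by the tool jog_arm, never from a script. Its arguments are lists of equal length, an entry for each row: "hand": the finger opening in m, from 0 to 0.0854; "travel": the shift along the world's x, y, z in m, a list of three; "yaw": the turn about the world's z in rad. A call has exactly 5 rows; each row shifts and turns the commanded pose from where the row before left it; what a row does not reach is not made up. A row lasts 1/8 s, in which the tool goes at most 62.5 mm and 10.7 degrees, less where a joint would pass 70% of its speed; a pose out of reach is approached as far as the arm can. A call is refused whole if a number of a shift passes 0.0625 or a number of a turn 0.188, either way. A call with a gripper value outside its range is refused whole. The fingers move at their own pace and stop on an object; "grip_force" is the grip in N (left out, the last holds). Time passes only in rows, so rows that do not move let the fingers close, or fill a call up. It gives the time, the measured TCP pose, the force, the opening and the grip force at its end, in the units of the state.
- env.observe(): the state, without advancing time (a new reading comes with each control period).
- env.get_image(name): name is "scene" or "top" or "wrist"; returns the picture (420x560x3 uint8, red, green, blue); there is no depth.
- env.calibration(name): a dict with "fx", "fy", "cx", "cy" (pixels), "position" and "rotation" of the camera in the world; the wrist camera has in their place "hand_eye" (4x4, takes a point from camera to tool coordinates, whose origin is the TCP and whose axes are the flange's). Camera axes: x right, y down, z forward; pixel columns grow to the right and rows downward; lengths in m; the calibration is good to about 2 mm. A picture is of the moment at which its call begins: read the wrist's pose just before it. calibration takes no time and is no camera call.
- env.close_job(): hands the job in; it is judged then, once.
The state is a dict: "time_s": time; "q": joint angles; "qvel": joint speeds; "joint_efforts": joint torques, N m; "position": TCP position; "tool_rot": TCP orientation; "ft_force": force on the tool from outside, world axes, zero at the start; "wrist_torque": the same for the moment, N m; "grip_width": finger opening in m; "gripper_force": force on a finger pad.
Only numpy, scipy, OpenCV 4.12 (cv2) and the standard library are available. Lean on these libraries where they do the work, as an engineer would, in place of code of your own. Each camera call takes 0.05 s, during which the arm holds its last target. There are 200 camera calls.

## Working session

There is one attempt and no reset: what is moved stays moved. The work goes in short steps, Python scripts to look and compute and a tool call to move; the robot and the scene stay as the last step left them, time stands still between calls to the robot, and variables do not carry over. Pictures are saved under pics/ and viewed, at most 10 in all, crops included, and the job is handed in when it is done.

Besides the shell and the picture viewer there is one more tool, called after ">>>" as name(argument=value, ...) on one line, values as JSON. jog_arm: Moves the arm, as the interface text tells. Its arguments: {"type":"object","properties":{"hand":{"type":"array"},"travel":{"type":"array"},"yaw":{"type":"array"},"grip_force":{"type":"number"}},"required":["hand","travel","yaw"]}

```bash
mkdir -p pics && python3 - <<'E'
from rig import env
import cv2,numpy as np
for n in("top","scene"):
    cv2.imwrite(f"pics/{n}0.png",env.get_image(n)[:,:,::-1])
    c=env.calibration(n);print(n,c)
print(env.calibration("wrist"),env.finger_overhang)
o=env.observe();print(o)
E
```

```text
top {'fx': 509.35810865468926, 'fy': 509.35810865468926, 'cx': 267.6722003950525, 'cy': 204.89202083046706, 'position': array([0.20465586, 0.05154241, 1.45064702]), 'rotation': array([[ 0.02537884, -0.98664781,  0.16087887],
       [-0.99947449, -0.02828925, -0.0158257 ],
       [ 0.02016553, -0.16039269, -0.98684727]])}
scene {'fx': 404.949378115621, 'fy': 404.949378115621, 'cx': 277.12308286649574, 'cy': 209.4104252795717, 'position': array([-0.12642274, -0.42469374,  0.81127945]), 'rotation': array([[ 0.62135827, -0.5473722 ,  0.56062249],
       [-0.78352453, -0.4357183 ,  0.44298858],
       [ 0.00179384, -0.71451609, -0.69961671]])}
{'fx': 302.32170127458284, 'fy': 302.32170127458284, 'cx': 282.52161835049105, 'cy': 207.0238585695744, 'hand_eye': array([[ 4.65021831e-04, -9.54167590e-01, -2.99272440e-01,
         7.59278941e-02],
       [ 9.99999845e-01,  3.52088297e-04,  4.31281001e-04,
         3.78320938e-05],
       [-3.06144030e-04, -2.99272594e-01,  9.54167606e-01,
        -1.25822350e-01],
       [ 0.00000000e+00,  0.00000000e+00,  0.00000000e+00,
         1.00000000e+00]])} 0.017
{'time_s': 0.1, 'q': array([ 5.36103100e+01,  2.18366790e+01,  7.43778190e+01, -1.08999342e-03,
        8.38576514e+01, -1.23356717e+01]), 'qvel': array([ 0.06134764, -0.01326645, -0.05762532, -0.02204155, -0.02382335,
        0.0090602 ]), 'joint_efforts': array([ 3.79616002e-03, -4.49215436e+01, -2.31655669e+01, -9.44414160e-05,
        3.69409812e-03,  3.69351142e-06]), 'position': array([0.22404385, 0.50204603, 0.24779299]), 'tool_rot': array([[-9.13162324e-01,  4.07595429e-01, -7.31849877e-04],
       [ 4.07596009e-01,  9.13161784e-01, -1.02491308e-03],
       [ 2.50547453e-04, -1.23421110e-03, -9.99999207e-01]]), 'ft_force': array([-0.41306018,  0.0077034 , -0.11024382]), 'wrist_torque': array([-0.01253742, -0.01906108, -0.0414106 ]), 'gripper_force': 0.0, 'grip_width': 0.085407690116679}
```

View pics/top0.png

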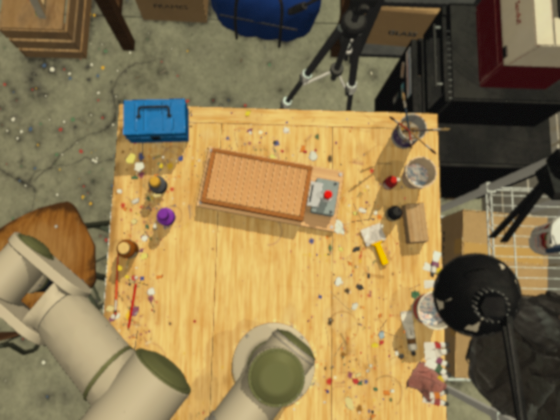

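View pics/scene0.png

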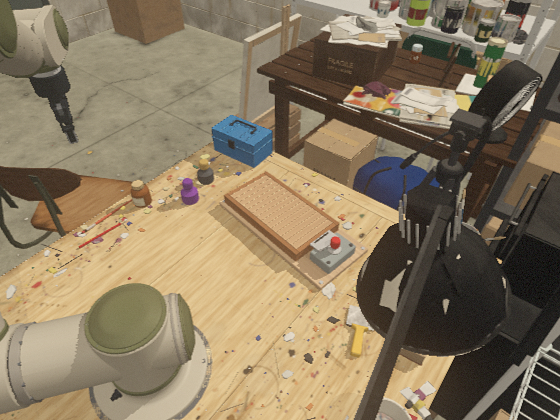

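The top picture shows these candidates for the weight: dark with brass at (157,184), purple look-alike at (166,217), and the amber jar at (127,248). For the knob there is red on the grey block at (328,196), while the red ink cap is at (392,181). I choose the dark weight and the knob on the block, and check both in a close crop.

```bash
cat > h.py <<'E'
from rig import env
import cv2,numpy as np
def ray(n,u,v,z,T=None):
    c=env.calibration(n)
    if n=="wrist":
        o=T or env.observe(); H=c["hand_eye"]; R=o["tool_rot"]@H[:3,:3]; p=o["position"]+o["tool_rot"]@H[:3,3]
    else: R,p=np.array(c["rotation"]),np.array(c["position"])
    d=R@np.array([(u-c["cx"])/c["fx"],(v-c["cy"])/c["fy"],1])
    return p+d*(z-p[2])/d[2]
def crop(n,out,x0,y0,x1,y1,s):
    im=env.get_image(n)[y0:y1,x0:x1,::-1]
    cv2.imwrite(out,cv2.resize(im,None,fx=s,fy=s,interpolation=cv2.INTER_CUBIC))
E
python3 - <<'E'
from h import *
im=cv2.imread("pics/top0.png")[135:240,110:350]
cv2.imwrite("pics/crop1.png",cv2.resize(im,None,fx=3.3,fy=3.3,interpolation=cv2.INTER_CUBIC))
for n,u,v,z in[("top",157,184,.073),("top",328,196,.083),("scene",335,243,.083),("scene",205,159,.073),("top",166,217,.073)]:print(n,ray(n,u,v,z).round(4))
E
```

```text
top [0.4787 0.3349 0.073 ]
top [ 0.457  -0.1347  0.083 ]
scene [ 0.4534 -0.1416  0.083 ]
scene [0.4996 0.3447 0.073 ]
top [0.388 0.305 0.073]
```

View pics/crop1.png

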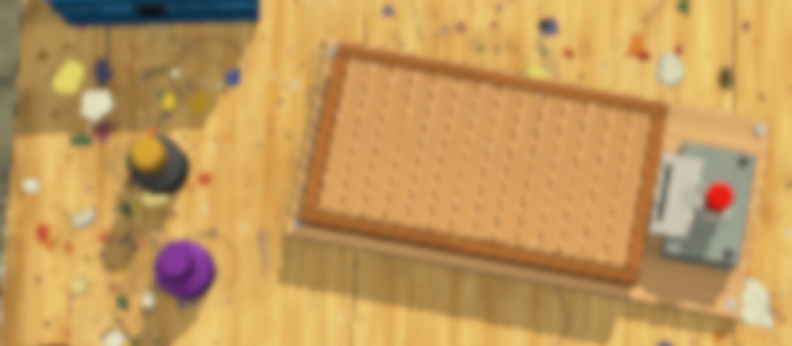

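The crop shows the weight's brass top at crop (148,152), the knob at (719,197), and the frame corners at (338,46), (665,105), (636,284) and (302,220).

```bash
python3 - <<'E'
from h import *
f=lambda x,y,z:ray("top",110+x/3.3,135+y/3.3,z)
print("weight",f(148,152,.073),"knob",f(719,197,.083))
C=np.array([f(*p,.044) for p in[(338,46),(665,105),(636,284),(302,220)]]);print(C.round(4),C.mean(0))
ys=(C[0]+C[3]-C[1]-C[2])/2; xs=(C[0]+C[1]-C[2]-C[3])/2
print(np.linalg.norm(ys),np.linalg.norm(xs),np.degrees(np.arctan2(-ys[0],ys[1])),np.degrees(np.arctan2(xs[1],xs[0])))
print(ray("wrist",282,207,0))
k=f(719,197,.083)[:2]-C.mean(0)[:2];print(np.linalg.norm(k),np.degrees(np.arctan2(k[0],-k[1])))
E
```

```text
weight [0.48670783 0.34124486 0.073     ] knob [ 0.46059057 -0.13438484  0.083     ]
[[ 0.5906  0.1901  0.044 ]
 [ 0.547  -0.0926  0.044 ]
 [ 0.3911 -0.0699  0.044 ]
 [ 0.4378  0.214   0.044 ]] [0.49161498 0.06040002 0.044     ]
0.28689310370898413 0.156063952279642 -9.0526850396611 -8.596098773010718
[0.26131246 0.48456259 0.        ]
0.19724009518441757 -9.049785904983336
```

>>> jog_arm(hand=[0.0854,0.0854,0.0854,0.0854,0.0854], travel=[[0.0215,-0.058,0],[0.0215,-0.058,0],[0.0215,-0.058,0],[0.0215,-0.058,0],[0.0215,-0.058,0]], yaw=[-0.131,-0.131,-0.131,-0.131,-0.131])

```text
time_s: 0.72
position: [0.3318, 0.2104, 0.2483]
tool_rot: [[-0.473, 0.881, 0.0], [0.881, 0.473, -0.0], [-0.0, 0.0, -1.0]]
ft_force: [0.4, 0.4, -0.0]
grip_width: 0.0853
gripper_force: 0.0
```

>>> jog_arm(hand=[0.07,0.06,0.06,0.06,0.06], travel=[[0.0215,-0.058,0],[0.0215,-0.058,0],[0.0215,-0.058,0],[0.0215,-0.058,0],[0.0215,-0.058,0]], yaw=[-0.131,-0.131,-0.131,-0.131,-0.131])

```text
time_s: 1.35
position: [0.4394, -0.0799, 0.2483]
tool_rot: [[0.163, 0.987, -0.0], [0.987, -0.163, 0.0], [0.0, -0.0, -1.0]]
ft_force: [1.4, 0.7, -0.1]
grip_width: 0.0595
gripper_force: 0.0
```

>>> jog_arm(hand=[0.06,0.06,0.06,0.06,0.06], travel=[[0.011,-0.028,-0.02],[0.011,-0.028,-0.02],[0,0,-0.02],[0,0,0],[0,0,0]], yaw=[0,0,0,0,0])

```text
time_s: 1.98
position: [0.4613, -0.1336, 0.189]
tool_rot: [[0.158, 0.987, 0.001], [0.987, -0.158, -0.0], [-0.0, 0.001, -1.0]]
ft_force: [-0.4, 0.1, -0.2]
grip_width: 0.0601
gripper_force: 0.0
```

```bash
python3 - <<'E'
from h import *
o=env.observe();print(o["position"],o["tool_rot"][:2,:2].round(3),o["q"].round(1),o["ft_force"])
cv2.imwrite("pics/w1.png",env.get_image("wrist")[:,:,::-1])
E
```

```text
[ 0.46132734 -0.13363423  0.18903063] [[ 0.158  0.987]
 [ 0.987 -0.158]] [-30.3  18.1  90.8  -0.   71.1 -21.2] [-0.36368237  0.11752579 -0.17013371]
```

View pics/w1.png

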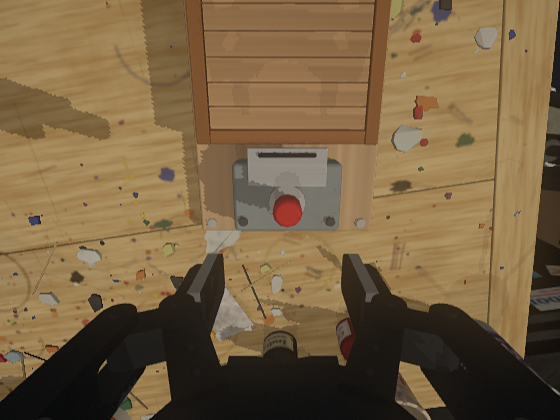

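The wrist view shows the knob at (288,208), the frame's -y edge with corners at (197,144) and (378,144), and the ink bottles well below the fingers.

```bash
python3 - <<'E'
from h import *
o=env.observe()
print("knob",ray("wrist",288,208,.08,o),ray("wrist",288,205,.083,o))
a,b=ray("wrist",197,144,.044,o),ray("wrist",378,144,.044,o)
m=(a+b)/2;d=b-a
print(a,b,np.linalg.norm(d),np.degrees(np.arctan2(d[1],d[0])))
y=np.array([.156,.988]);print("centre",m[:2]+.1455*y, "knob exp",m[:2]-.0525*y)
for p in[(392,181),(395,212)]:print(ray("top",*p,.06))
E
```

```text
knob [ 0.46685519 -0.13260966  0.08      ] [ 0.4673282  -0.12916276  0.083     ]
[ 0.39557623 -0.07285087  0.044     ] [ 0.55319872 -0.09799248  0.044     ] 0.15961500998310296 -9.062633582255982
centre [0.49708548 0.05833232] knob exp [ 0.46619748 -0.13729168]
[ 0.50914958 -0.31732335  0.06      ]
[ 0.42151707 -0.32446088  0.06      ]
```

>>> jog_arm(hand=[0.06,0.06,0.06,0.06,0.06], travel=[[0.005,-0.001,-0.03],[0,0,-0.03],[0,0,-0.03],[0,0,-0.024],[0,0,0]], yaw=[0,0,0,0,0], grip_force=30)

```text
time_s: 2.65
position: [0.4659, -0.1344, 0.074]
tool_rot: [[0.158, 0.987, -0.002], [0.987, -0.158, 0.001], [0.001, -0.002, -1.0]]
ft_force: [-0.3, -0.1, 0.6]
grip_width: 0.06
gripper_force: 0.0
```

>>> jog_arm(hand=[0.0,0.0,0.0,0.0,0.0], travel=[[0,0,0],[0,0,0],[0,0,0],[0,0,0],[0,0,0]], yaw=[0,0,0,0,0])

```text
time_s: 3.28
position: [0.4652, -0.1347, 0.0756]
tool_rot: [[0.158, 0.987, -0.001], [0.987, -0.158, -0.0], [-0.001, -0.001, -1.0]]
ft_force: [-8.2, -0.5, 10.3]
grip_width: 0.0232
gripper_force: 29.2
```

>>> jog_arm(hand=[0.0,0.0,0.0,0.0,0.0], travel=[[0,0,0.006],[0,0,0.006],[0,0,0.005],[0,0,0.002],[0,0,0]], yaw=[0,0,0,0,0])

```text
time_s: 3.9
position: [0.4652, -0.1346, 0.0937]
tool_rot: [[0.158, 0.987, -0.002], [0.987, -0.158, 0.0], [-0.0, -0.002, -1.0]]
ft_force: [-6.8, -1.6, 1.0]
grip_width: 0.0235
gripper_force: 31.9
```

>>> jog_arm(hand=[0.0,0.0,0.0,0.0,0.0], travel=[[0,0,0.001],[0,0,0.001],[0,0,0],[0,0,0],[0,0,0]], yaw=[0,0,0,0,0])

```text
time_s: 4.53
position: [0.4652, -0.1346, 0.0939]
tool_rot: [[0.158, 0.987, -0.004], [0.987, -0.158, 0.001], [0.001, -0.004, -1.0]]
ft_force: [-3.1, -4.9, -22.7]
grip_width: 0.0234
gripper_force: 31.5
```

>>> jog_arm(hand=[0.05,0.06,0.06,0.06,0.06], travel=[[0,0,0],[0,0,0],[0,0,0],[0,0,0.03],[0,0,0.05]], yaw=[0,0,0,0,0])

```text
time_s: 5.15
position: [0.4658, -0.1345, 0.1758]
tool_rot: [[0.158, 0.987, -0.002], [0.987, -0.158, 0.001], [0.001, -0.002, -1.0]]
ft_force: [0.7, -0.8, -0.9]
grip_width: 0.0599
gripper_force: 0.0
```

```bash
python3 - <<'E'
from h import *
o=env.observe();print(o["position"],o["ft_force"])
crop("scene","pics/s1.png",270,200,390,300,5)
E
```

```text
[ 0.46582079 -0.13448966  0.17579125] [ 0.66989093 -0.7887401  -0.9182718 ]
```

View pics/s1.png

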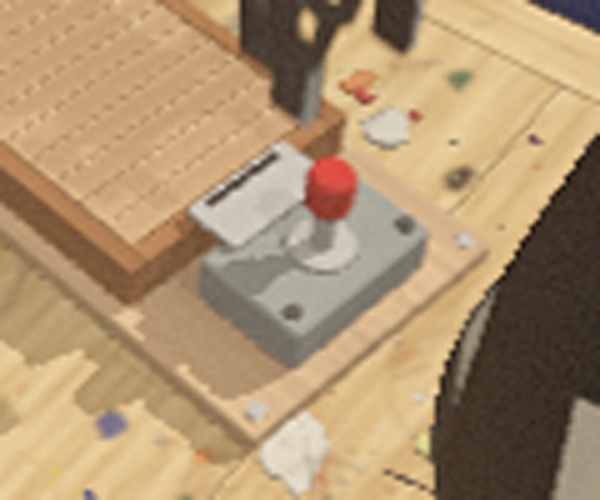

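The knob is out: its stem shows and the jaw is down over the rim. Next I press along the panel at slat joints, so the fingertip bears on two slats at a time.

>>> jog_arm(hand=[0.0,0.0,0.0,0.0,0.0], travel=[[0.0095,0.059,0],[0.0095,0.059,0],[0,0,-0.05],[0,0,-0.04],[0,0,-0.02]], yaw=[0,0,0,0,0])

```text
time_s: 5.82
position: [0.4848, -0.0163, 0.0638]
tool_rot: [[0.158, 0.987, -0.001], [0.987, -0.158, 0.0], [0.0, -0.001, -1.0]]
ft_force: [0.8, 0.1, -0.1]
grip_width: 0.0003
gripper_force: 0.0
```

>>> jog_arm(hand=[0.0,0.0,0.0,0.0,0.0], travel=[[0,0,0],[0,0,-0.005],[0,0,-0.004],[0,0,0],[0,0,0]], yaw=[0,0,0,0,0])

```text
time_s: 6.45
position: [0.4855, -0.0169, 0.0568]
tool_rot: [[0.158, 0.987, 0.001], [0.987, -0.158, -0.0], [-0.0, 0.001, -1.0]]
ft_force: [0.8, 0.0, 1.2]
grip_width: 0.0
gripper_force: 0.8
```

>>> jog_arm(hand=[0.0,0.0,0.0,0.0,0.0], travel=[[0,0,0.009],[0.006,0.0375,0],[0,0,-0.005],[0,0,-0.004],[0,0,0]], yaw=[0,0,0,0,0])

```text
time_s: 7.08
position: [0.4912, 0.0216, 0.0598]
tool_rot: [[0.159, 0.987, 0.003], [0.987, -0.159, 0.002], [0.002, 0.002, -1.0]]
ft_force: [-10.9, 12.9, 45.1]
grip_width: -0.0001
gripper_force: 22.2
```

>>> jog_arm(hand=[0.0,0.0,0.0,0.0,0.0], travel=[[0,0,0.009],[0.006,0.0375,0],[0,0,-0.005],[0,0,-0.004],[0,0,0]], yaw=[0,0,0,0,0])

```text
time_s: 7.7
position: [0.4974, 0.0586, 0.0596]
tool_rot: [[0.159, 0.987, 0.003], [0.987, -0.159, 0.002], [0.002, 0.003, -1.0]]
ft_force: [-10.5, 11.7, 43.7]
grip_width: 0.0001
gripper_force: 22.0
```

>>> jog_arm(hand=[0.0,0.0,0.0,0.0,0.0], travel=[[0,0,0.009],[0.006,0.0375,0],[0,0,-0.005],[0,0,-0.004],[0,0,0]], yaw=[0,0,0,0,0])

```text
time_s: 8.32
position: [0.5029, 0.0948, 0.0558]
tool_rot: [[0.159, 0.987, -0.001], [0.987, -0.159, -0.0], [-0.0, -0.001, -1.0]]
ft_force: [-0.4, 0.9, 1.4]
grip_width: 0.0003
gripper_force: 0.8
```

>>> jog_arm(hand=[0.0,0.0,0.0,0.0,0.0], travel=[[0,0,0.009],[0.006,0.0375,0],[0,0,-0.005],[0,0,-0.004],[0,0,0]], yaw=[0,0,0,0,0])

```text
time_s: 8.95
position: [0.509, 0.1326, 0.0562]
tool_rot: [[0.159, 0.987, -0.001], [0.987, -0.159, 0.0], [-0.0, -0.001, -1.0]]
ft_force: [-0.1, 2.1, 3.1]
grip_width: 0.0002
gripper_force: 0.8
```

>>> jog_arm(hand=[0.0,0.0,0.0,0.0,0.0], travel=[[0,0,0.009],[-0.009,-0.0563,0],[0,0,-0.005],[0,0,-0.003],[0,0,0]], yaw=[0,0,0,0,0])

```text
time_s: 9.57
position: [0.5002, 0.0775, 0.0574]
tool_rot: [[0.157, 0.988, -0.0], [0.988, -0.157, -0.0], [-0.0, -0.0, -1.0]]
ft_force: [-1.1, -0.2, 0.3]
grip_width: -0.0
gripper_force: 0.7
```

>>> jog_arm(hand=[0.0,0.0,0.0,0.0,0.0], travel=[[0,0,0.008],[-0.006,-0.0375,0],[-0.006,-0.0375,0],[0,0,-0.005],[0,0,-0.003]], yaw=[0,0,0,0,0])

```text
time_s: 10.2
position: [0.4886, 0.0013, 0.0594]
tool_rot: [[0.157, 0.988, 0.001], [0.988, -0.157, -0.003], [-0.003, 0.002, -1.0]]
ft_force: [-14.3, -10.6, 49.9]
grip_width: 0.0
gripper_force: 24.7
```

>>> jog_arm(hand=[0.0,0.0,0.0,0.0,0.0], travel=[[0,0,0],[0,0,0],[0,0,0],[0,0,0],[0,0,0]], yaw=[0,0,0,0,0])

```text
time_s: 10.82
position: [0.4886, 0.0014, 0.0597]
tool_rot: [[0.156, 0.988, 0.002], [0.988, -0.156, -0.004], [-0.003, 0.002, -1.0]]
ft_force: [-9.9, -11.6, 28.4]
grip_width: 0.0001
gripper_force: 13.9
```

Slats 5 to 7 are stiff, and 4 and 8 are soft, so the bar's middle is near y = -28.5 mm. Now I fetch the weight.

>>> jog_arm(hand=[0.0,0.02,0.06,0.06,0.06], travel=[[0,0,0.06],[0,0,0.06],[0,0.057,0.02],[0,0.057,0],[0,0.057,0]], yaw=[0,0,0,0,0])

```text
time_s: 11.45
position: [0.4875, 0.1759, 0.1978]
tool_rot: [[0.157, 0.988, 0.001], [0.988, -0.157, 0.0], [0.0, 0.001, -1.0]]
ft_force: [0.5, 0.2, -0.5]
grip_width: 0.0598
gripper_force: 0.0
```

>>> jog_arm(hand=[0.06,0.06,0.06,0.06,0.06], travel=[[0,0.057,0],[0,0.057,0],[0,0.055,0],[0,0,0],[0,0,0]], yaw=[0,0,0,0,0])

```text
time_s: 12.08
position: [0.4874, 0.3425, 0.1971]
tool_rot: [[0.157, 0.988, -0.001], [0.988, -0.157, -0.0], [-0.001, -0.001, -1.0]]
ft_force: [0.4, 0.3, -0.1]
grip_width: 0.0601
gripper_force: 0.0
```

```bash
python3 - <<'E'
from h import *
o=env.observe();print(o["position"],o["tool_rot"][:2,:2].round(3),o["q"].round(1),o["ft_force"])
cv2.imwrite("pics/w2.png",env.get_image("wrist")[:,:,::-1])
E
```

```text
[0.4873976  0.34247086 0.19713038] [[ 0.157  0.988]
 [ 0.988 -0.157]] [23.7 28.6 71.6 -0.  79.8 32.7] [ 0.43077721  0.26694036 -0.07777137]
```

View pics/w2.png

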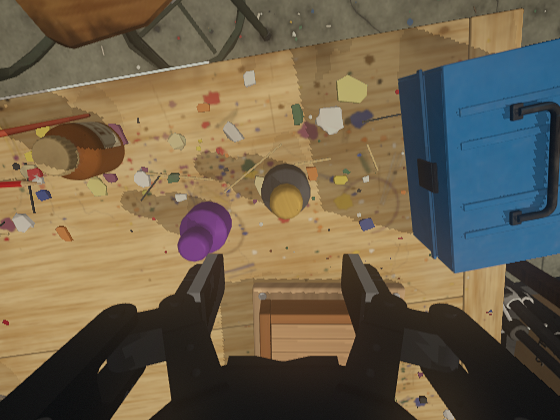

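The weight's brass top shows at about (287,201) and its dark base at about (285,188). The purple one is to the left and the panel corner lies below.

```bash
python3 - <<'E'
from h import *
o=env.observe()
print(ray("wrist",287,202,.073,o),ray("wrist",285,190,.032,o),ray("wrist",195,245,.073,o))
E
```

```text
[0.49248385 0.34357151 0.073     ] [0.49112992 0.34407726 0.032     ] [0.40429102 0.31666388 0.073     ]
```

>>> jog_arm(hand=[0.06,0.06,0.06,0.06,0.06], travel=[[0.004,0.0015,-0.045],[0,0,-0.045],[0,0,-0.035],[0,0,-0.015],[0,0,0]], yaw=[0,0,0,0,0], grip_force=40)

```text
time_s: 12.75
position: [0.4923, 0.3429, 0.0573]
tool_rot: [[0.159, 0.987, -0.001], [0.987, -0.159, -0.0], [-0.0, -0.001, -1.0]]
ft_force: [1.4, 0.4, 0.7]
grip_width: 0.0598
gripper_force: 0.0
```

>>> jog_arm(hand=[0.04,0.03,0.0,0.0,0.0], travel=[[0,0,0],[0,0,0],[0,0,0],[0,0,0],[0,0,0]], yaw=[0,0,0,0,0])

```text
time_s: 13.38
position: [0.4919, 0.3438, 0.0587]
tool_rot: [[0.158, 0.987, 0.001], [0.987, -0.158, 0.001], [0.001, 0.001, -1.0]]
ft_force: [-4.1, 1.2, 6.9]
grip_width: 0.028
gripper_force: 39.0
```

>>> jog_arm(hand=[0.0,0.0,0.0,0.0,0.0], travel=[[0,0,0],[0,0,0.01],[0,0,0.02],[0,0,0.02],[0,0,0]], yaw=[0,0,0,0,0])

```text
time_s: 14.0
position: [0.4928, 0.3436, 0.1087]
tool_rot: [[0.158, 0.987, 0.003], [0.987, -0.158, 0.001], [0.002, 0.003, -1.0]]
ft_force: [0.4, 0.5, -6.5]
grip_width: 0.0282
gripper_force: 40.1
```

>>> jog_arm(hand=[0.0,0.0,0.0,0.0,0.0], travel=[[0,-0.015,0.025],[0,-0.04,0.022],[0,-0.05,0],[0,-0.05,0],[0,-0.05,0]], yaw=[0,0,0,0,0])

```text
time_s: 14.62
position: [0.4916, 0.1368, 0.1535]
tool_rot: [[0.158, 0.987, -0.001], [0.987, -0.158, -0.0], [-0.0, -0.001, -1.0]]
ft_force: [1.6, -1.1, -5.6]
grip_width: 0.0281
gripper_force: 40.8
```

>>> jog_arm(hand=[0.0,0.0,0.0,0.0,0.0], travel=[[0,-0.045,0],[0,-0.04,0],[0,-0.018,0],[0,-0.005,0],[0,0,0]], yaw=[0,0,0,0,0])

```text
time_s: 15.25
position: [0.492, 0.031, 0.1541]
tool_rot: [[0.158, 0.987, -0.001], [0.987, -0.158, 0.0], [0.0, -0.001, -1.0]]
ft_force: [0.4, -0.2, -5.6]
grip_width: 0.0277
gripper_force: 40.8
```

>>> jog_arm(hand=[0.0,0.0,0.0,0.0,0.0], travel=[[0,0,-0.01],[0,0,-0.015],[0,0,-0.01],[0,0,-0.007],[0,0,0]], yaw=[0,0,0,0,0])

```text
time_s: 15.88
position: [0.492, 0.0306, 0.1119]
tool_rot: [[0.158, 0.987, -0.001], [0.987, -0.158, 0.0], [0.0, -0.001, -1.0]]
ft_force: [0.2, 0.5, -6.1]
grip_width: 0.0282
gripper_force: 40.8
```

```bash
python3 - <<'E'
from h import *
o=env.observe();print(o["position"],o["ft_force"],o["wrist_torque"])
im=env.get_image("wrist")[:,:,::-1];cv2.imwrite("pics/w3.png",im)
c=env.calibration("wrist");H=c["hand_eye"];R=o["tool_rot"]@H[:3,:3];p=o["position"]+o["tool_rot"]@H[:3,3]
def pr(P):
    q=R.T@(np.array(P)-p);return c["cx"]+c["fx"]*q[0]/q[2],c["cy"]+c["fy"]*q[1]/q[2]
for s in(-57,0,-28.5,-133,19):
    print(s,pr([.497+.1575e-3*s,.0585+.9875e-3*s,.044]))
E
```

```text
[0.49200844 0.03062989 0.11190218] [ 0.16559246  0.45796631 -6.12449776] [ 0.07164328 -0.02852395 -0.00395267]
-57 (np.float64(282.5225077791565), np.float64(266.2247408733714))
0 (np.float64(282.5126333073403), np.float64(188.74848435483594))
-28.5 (np.float64(282.5177729669073), np.float64(229.07485222931888))
-133 (np.float64(282.5334838938146), np.float64(352.3446155005847))
19 (np.float64(282.5089555585351), np.float64(159.89243867003262))
```

View pics/w3.png

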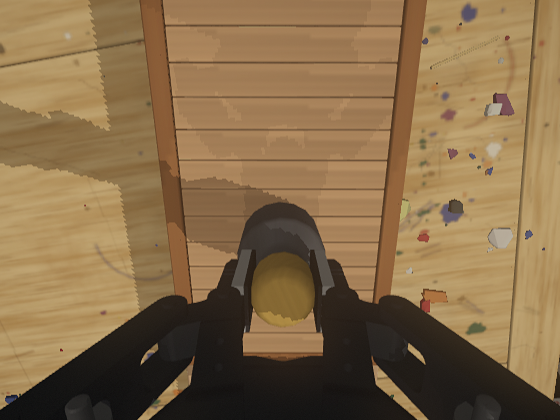

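The joints fall where predicted (rows 160 and 188), and the panel midline is about 1.5 mm to +x. The weight hangs upright, so I lower it gently.

>>> jog_arm(hand=[0.0,0.0,0.0,0.0,0.0], travel=[[0.0015,0,-0.004],[0,0,-0.003],[0,0,-0.0015],[0,0,-0.001],[0,0,0]], yaw=[0,0,0,0,0])

```text
time_s: 16.55
position: [0.4937, 0.0304, 0.1028]
tool_rot: [[0.158, 0.987, -0.0], [0.987, -0.158, -0.0], [-0.0, -0.0, -1.0]]
ft_force: [0.3, 0.0, -5.8]
grip_width: 0.0279
gripper_force: 40.9
```

>>> jog_arm(hand=[0.0,0.0,0.0,0.0,0.0], travel=[[0,0,-0.0005],[0,0,-0.0005],[0,0,-0.0005],[0,0,0],[0,0,0]], yaw=[0,0,0,0,0])

```text
time_s: 17.18
position: [0.4937, 0.0304, 0.1017]
tool_rot: [[0.158, 0.987, 0.0], [0.987, -0.158, -0.0], [-0.0, 0.0, -1.0]]
ft_force: [-3.4, 0.0, 4.6]
grip_width: 0.0281
gripper_force: 41.6
```

>>> jog_arm(hand=[0.0,0.032,0.036,0.05,0.06], travel=[[0,0,0.0003],[0,0,0],[0,0,0],[0,0,0],[0,0,0]], yaw=[0,0,0,0,0])

```text
time_s: 17.8
position: [0.4938, 0.0304, 0.1017]
tool_rot: [[0.158, 0.987, 0.0], [0.987, -0.158, -0.0], [-0.0, 0.0, -1.0]]
ft_force: [0.2, 0.6, 0.3]
grip_width: 0.0599
gripper_force: 0.0
```

>>> jog_arm(hand=[0.06,0.06,0.06,0.06,0.06], travel=[[0,0,0],[0,0,0.01],[0,0,0.03],[0,0,0.05],[0,0,0]], yaw=[0,0,0,0,0])

```text
time_s: 18.42
position: [0.4951, 0.0302, 0.1954]
tool_rot: [[0.158, 0.987, 0.008], [0.987, -0.158, -0.001], [-0.0, 0.008, -1.0]]
ft_force: [0.0, 0.3, -0.8]
grip_width: 0.0596
gripper_force: 0.0
```

```bash
python3 - <<'E'
from h import *
o=env.observe();print(o["position"],o["ft_force"])
cv2.imwrite("pics/w4.png",env.get_image("wrist")[:,:,::-1])
E
```

```text
[0.49508602 0.03024415 0.19542119] [ 0.01652345  0.25378517 -0.78028272]
```

View pics/w4.png

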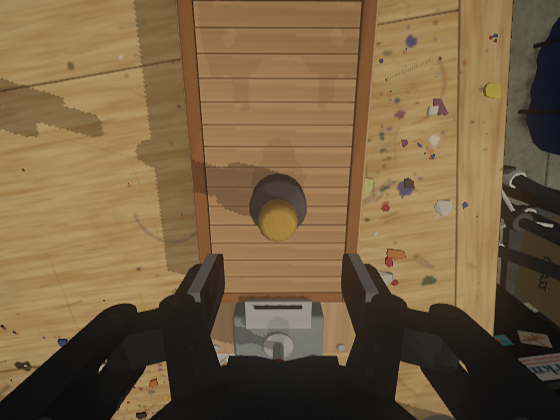

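The weight stands upright mid-panel with the hand clear of it. Now I push the knob in.

>>> jog_arm(hand=[0.04,0.0,0.0,0.0,0.0], travel=[[-0.01,-0.055,0],[-0.01,-0.055,0],[-0.008,-0.055,0],[0,0,-0.03],[0,0,-0.03]], yaw=[0,0,0,0,0])

```text
time_s: 19.1
position: [0.4649, -0.1351, 0.13]
tool_rot: [[0.16, 0.987, -0.001], [0.987, -0.16, 0.001], [0.001, -0.001, -1.0]]
ft_force: [1.0, -0.2, 0.1]
grip_width: -0.0
gripper_force: 0.0
```

>>> jog_arm(hand=[0.0,0.0,0.0,0.0,0.0], travel=[[0,0,-0.005],[0,0,-0.006],[0,0,-0.007],[0,0,-0.007],[0,0,-0.004]], yaw=[0,0,0,0,0])

```text
time_s: 19.73
position: [0.4656, -0.1345, 0.1023]
tool_rot: [[0.158, 0.987, -0.0], [0.987, -0.158, 0.0], [0.0, -0.0, -1.0]]
ft_force: [-0.2, 0.0, 0.2]
grip_width: 0.0
gripper_force: 0.0
```

>>> jog_arm(hand=[0.0,0.0,0.0,0.0,0.0], travel=[[0,0,-0.002],[0,0,-0.001],[0,0,0],[0,0,0],[0,0,0]], yaw=[0,0,0,0,0])

```text
time_s: 20.35
position: [0.4657, -0.1346, 0.1]
tool_rot: [[0.158, 0.987, 0.0], [0.987, -0.158, -0.0], [-0.0, 0.0, -1.0]]
ft_force: [-1.2, 0.9, 6.0]
grip_width: -0.0
gripper_force: 2.8
```

>>> jog_arm(hand=[0.0,0.0,0.0,0.0,0.0], travel=[[0,0,0.02],[0,0,0.05],[0,0,0.05],[0,0,0.04],[0,0,0]], yaw=[0,0,0,0,0])

```text
time_s: 20.98
position: [0.4665, -0.135, 0.2623]
tool_rot: [[0.158, 0.987, 0.005], [0.987, -0.158, -0.003], [-0.002, 0.006, -1.0]]
ft_force: [-0.1, 0.3, -1.5]
grip_width: -0.0
gripper_force: 0.0
```

```bash
python3 - <<'E'
from h import *
o=env.observe();print(o["position"],o["ft_force"],abs(o["qvel"]).max())
crop("scene","pics/s2.png",215,160,375,290,4.5)
E
```

```text
[ 0.46646856 -0.13498593  0.26225186] [-0.11034705  0.26476684 -1.47828027] 5.1316646542605024
```

View pics/s2.png

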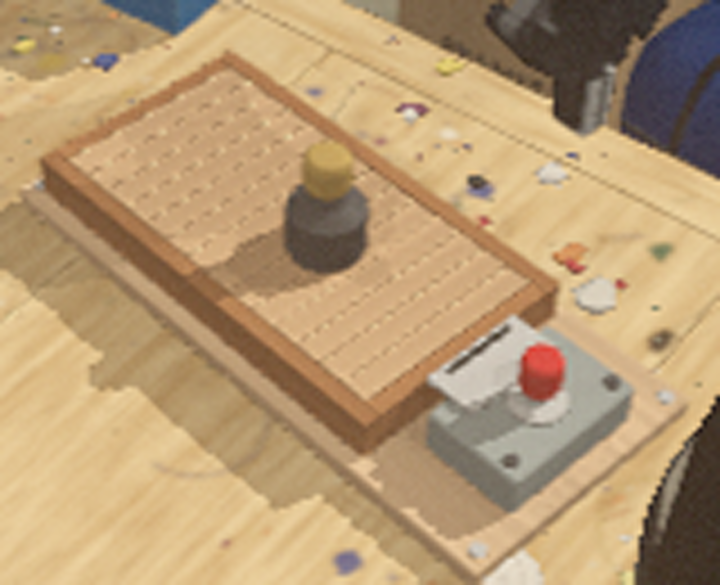

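The weight stands upright at crop (327,220), the knob is in at (542,372), and the arm is clear. I hand in.

```bash
python3 -c "
from rig import env
print(env.close_job())"
```

```text
the job is handed in; nothing more can be done
None
```

I handed the job in at about 21 s of the 72 s: the knob was pulled out, the crossbar felt under slats 5–7 (middle near y = -28 mm), the weight set upright over it midway across, and the knob pushed fully back in; the bottles and jar were never touched.

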